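Lay two round bars in the V rest

TASK

Lay the two round bars in the V rest for measuring: the thick bar in the pair of wide V-grooves and the slim bar in the pair of narrow ones, each lying across both uprights and sticking out past both, down in its grooves so that it cannot roll. Set the bars down rather than dropping them in, let go, and leave the other things on the worktop where they are.

Things in the scene. Friction and masses are not known exactly. Their poses are not given: they have to be found in the camera images.
- v_rest: V rest, fixed: grey base plate 112 x 210 x 8 mm with two parallel steel uprights, 12 mm thick (x), 200 mm long (y), tops 50 mm above the worktop, middles at x = -44 and +44 mm: 76 mm free between them. Each has two 90 degree V-notches in its top: a wide one at y = +50 mm, 50 mm across, 25 deep, and a narrow one at y = -50 mm, 30 across, 15 deep. Origin: centre of its underside, z up.
- wide_seat (a point): The point where the bar's axis lies when the bar rests fully in the wide grooves, midway between the two uprights, 53.3 mm above the worktop. Its axes are those of the V rest: x runs along the grooves, the way the bar must lie; z up.
- narrow_seat (a point): The point where the bar's axis lies when the bar rests fully in the narrow grooves, midway between the two uprights, 52.0 mm above the worktop. Its axes are those of the V rest: x runs along the grooves, the way the bar must lie; z up.
- thick_bar: Plain turned aluminium round bar, the thick one, 40 mm diameter, 160 mm long, about 0.5 kg. It starts lying on the worktop (axis 20 mm above it) and can roll. Origin at its middle, on its axis; its x axis runs along the bar, either end may point either way.
- slim_bar: Plain turned aluminium round bar, the slim one, 24 mm diameter, 160 mm long, about 0.2 kg. It starts lying on the worktop (axis 12 mm above it) and can roll. Origin at its middle, on its axis; its x axis runs along the bar, either end may point either way.
- beaker: Bystander, fixed: plain white beaker, 62 mm wide, 83 mm high, standing behind the rest. Origin: centre of its underside.
- screwdriver: Bystander: screwdriver, 202 mm long, handle 25 mm thick, lying between the rest and the bars. Origin: under its middle.
- stopwatch: Bystander: round stopwatch 66 x 60 x 19 mm, lying to the right. Origin: centre of its underside.
- tape_roll: Bystander, fixed: roll of tape 92 mm wide, 24 mm high, lying flat at the near edge in front of the rest. Origin: centre of its underside.

How it is judged:
At the end, for the whole second after the job is handed in: The thick bar lies in the wide grooves and the slim bar in the narrow ones: each bar's middle within 4 mm of its seat sideways and in height and within 29 mm along the groove (so it sticks out past both uprights), its axis within 0.06 rad of the groove's, at rest and released (x of thick_bar in the frame of wide_seat between -0.029 and 0.029 m and y of thick_bar in the frame of wide_seat between -0.004 and 0.004 m and z of thick_bar in the frame of wide_seat between -0.004 and 0.004 m and angle between the x axis of thick_bar and the x axis of wide_seat, either way round below 0.06 rad and linear speed of each of thick_bar, slim_bar below 0.02 m/s and angular speed of each of thick_bar, slim_bar below 0.2 rad/s and x of slim_bar in the frame of narrow_seat between -0.029 and 0.029 m and y of slim_bar in the frame of narrow_seat between -0.004 and 0.004 m and z of slim_bar in the frame of narrow_seat between -0.004 and 0.004 m and angle between the x axis of slim_bar and the x axis of narrow_seat, either way round below 0.06 rad); the robot touches nothing.
It fails at once if a bar is dropped: it falls freely, faster than 0.4 m/s, more than 25 mm above its seat ((height (world z) of thick_bar above 0.078 m and contact force between thick_bar and anything else below 0.01 N and linear speed of thick_bar above 0.4 m/s) or (height (world z) of slim_bar above 0.078 m and contact force between slim_bar and anything else below 0.01 N and linear speed of slim_bar above 0.4 m/s)).
It fails at once if the screwdriver or the stopwatch is moved more than 30 mm (distance of any of screwdriver, stopwatch from where it was at the start of the episode above 0.03 m).
It also fails if it takes over 72 s, if anything falls off the work surface, if the arm or the gripper's body presses on something with over 40 N, if the wrist force passes 120 N, or if a joint passes its speed limit or range.

ROBOT

A 7-joint arm with a two-finger parallel gripper is mounted at the origin on a cart in front of the work surface, level with it; the furniture and walls round the work are solid. World frame = base frame: x ahead of the robot, y to its left, z up, the work surface at z = 0. Lengths are in m, angles in rad, forces in N, time in s.
With the tool pointing down it reaches from about 0.4 to 0.85 m from the base axis. Payload 4.5 kg.
Tool frame: the origin (TCP) lies midway between the tips of the shut fingers; the grasp point (between the pads) lies 19 mm behind it (r.grip_point_offset is the distance from the TCP to the grasp point, in m); z points along the fingers, y is the line along which they close (so a half turn about z gives the same grasp; the last joint's range is limited). The gripper opens to 88 mm and grips with 3 to 60 N. Pads are 18 mm wide; open, the fingers measure 123 mm over their backs; the gripper's body (75 mm by 187 mm) begins 45 mm behind the grasp point.
Start: joints at [1.233, 0.689, -0.195, 1.565, 0.157, 0.902, -0.215], TCP at [0.227, -0.582, 0.239] pointing down, gripper open.
Joint ranges: [-3.01, 3.01], [-0.46, 2.08], [-1.47, 1.51], [0.13, 2.56], [-1, 4.14], [0.04, 2.09], [-2.66, 2.66]. Speed limits (rad/s): [2.57, 2.57, 3.14, 3.14, 3.14, 3.14, 3.14].

INTERFACE

Orientations are given as a unit quaternion [x, y, z, w].
In Python, from plant import r, optics gives the robot as it stands.
- The arm moves only by the shell command python3 -m pendant 'ROWS' [OPENING] [FORCE]. ROWS is JSON, a list of rows, each a list of 6 numbers: the shift along the tool's x, y, z as a fraction of full scale, then the turn, a rotation vector about the tool's x, y, z as a fraction of full scale. A call has 1 to 5 rows; each row shifts and turns the commanded pose from where the row before left it, along the tool's axes as they then stand; what a row does not reach is not made up. Full scale, the value 1, is 0.025 m for a shift and pi rad for a turn. A row lasts 1/12 s, in which the tool goes at most 41.7 mm and 7.16 degrees, less where a joint would pass 70% of its speed; a pose out of reach is approached as far as the arm can. A call with a number of a shift or a turn outside -1 to 1 is refused whole. A call with a gripper value outside its range is refused whole. OPENING is the opening, from -1 (shut) to 1 (fully open), set as the call begins (- or left out, the last holds). The fingers move at their own pace and stop on an object; FORCE is the grip in N (left out, the last holds). Time passes only in rows, so rows that do not move let the fingers close. It gives the time, the measured TCP pose, the force, the opening and the grip force at its end, in the units of the state.
- r.get_state(): the state, without advancing time (a new reading comes with each control period).
- optics.snapshot(name): name is "scene" or "top" or "wrist"; returns (picture, depth): 384x512x3 uint8, blue, green, red; 384x512 float32, m along the optical axis (not along the pixel's ray), 0 where there is no reading.
- optics.calibration(name): a dict with "vfov" (degrees; the focal length in pixels is half the picture's height over the tangent of half this angle, whatever the lens; pixels are square), "cx", "cy" (the principal point, pixels), "cam_to_world" (4x4, takes a point from camera to world coordinates); the wrist camera has in their place "tool_from_camera" (4x4, takes a point from camera to tool coordinates, whose origin is the TCP and whose axes are the flange's). Camera axes: x right, y up, looking along -z (the intrinsics and any distortion apply to the point x, -y, -z); pixel columns grow to the right and rows downward; lengths in m; the calibration is good to about 2 mm. A picture is of the moment at which its call begins: read the wrist's pose just before it. calibration takes no time and is no camera call.
- r.finish_job(): hands the job in; it is judged then, once.
The state is a dict: "clock": time; "q": joint angles; "qd": joint speeds; "joint_torque": joint torques, N m; "tool_pos": TCP position; "eef_rot": TCP orientation; "contact_force": force on the tool from outside, world axes, zero at the start; "moment": the same for the moment, N m; "opening": opening from 0.0 (shut) to 1.0 (fully open); "finger_force": force on a finger pad.
Only numpy, scipy, OpenCV 4.12 (cv2) and the standard library are available. Lean on these libraries where they do the work, as an engineer would, in place of code of your own. Each camera call takes 0.05 s, during which the arm holds its last target. There are 200 camera calls.

## Working session

There is one attempt and no reset: what is moved stays moved. The work goes in short steps, Python scripts to look and compute and a shell command to move; the robot and the scene stay as the last step left them, time stands still between calls to the robot, and variables do not carry over. Pictures are saved under pics/ and viewed, at most 10 in all, crops included, and the job is handed in when it is done.

```bash
mkdir -p pics; ls; python3 - <<'E'
from plant import r, optics
import cv2, numpy as np
print(r.get_state())
for n in ("scene","top"):
    p,d=optics.snapshot(n); cv2.imwrite(f"pics/{n}0.png",p); np.savez(f"{n}0.npz",p=p,d=d)
    c=optics.calibration(n); print(n,c,d.min(),d.max())
print(optics.calibration("wrist"))
a=cv2.imread("pics/scene0.png");b=cv2.imread("pics/top0.png")
E
```

```text
pics
{'clock': 0.0, 'q': array([ 1.23277318,  0.68997948, -0.19449196,  1.56635145,  0.15728723,
        0.90252789, -0.2151133 ]), 'qd': array([ 0.00141509,  0.00080614,  0.00089429, -0.00038384,  0.00149471,
       -0.00070769, -0.00127524]), 'joint_torque': array([-7.75682274e-04, -5.27572703e+01, -1.26771066e+00, -1.53430098e+01,
       -5.28381276e-02,  6.56928823e-03,  1.61421635e-04]), 'tool_pos': array([ 0.22677918, -0.58171019,  0.23791033]), 'eef_rot': array([ 9.82763375e-01,  1.84865541e-01, -2.44409514e-04, -9.06121497e-04]), 'contact_force': array([ 0.79303915, -0.05843432,  0.27506389]), 'moment': array([0.01260972, 0.02488845, 0.02578265]), 'finger_force': 0.0, 'opening': 1.0002876618682244}
scene {'vfov': 43.62992531377432, 'cx': 263.8459725606999, 'cy': 193.64199065400575, 'cam_to_world': array([[ 0.84201058,  0.22327387, -0.49108754, -0.08614975],
       [-0.5393836 ,  0.36386546, -0.7593861 , -1.24563622],
       [ 0.00913872,  0.9042957 ,  0.42680883,  0.66217374],
       [ 0.        ,  0.        ,  0.        ,  1.        ]])} 0.0 3.9997718
top {'vfov': 49.76361723302749, 'cx': 256.83741834765783, 'cy': 188.42077980048595, 'cam_to_world': array([[ 0.07161188,  0.97363651, -0.2165726 ,  0.39206643],
       [-0.99742659,  0.07065524, -0.01216719, -0.17891929],
       [ 0.00345557,  0.21688659,  0.97619069,  1.07670859],
       [ 0.        ,  0.        ,  0.        ,  1.        ]])} 0.0 2.3861034
{'vfov': 70.993741694971, 'cx': 248.37875404857522, 'cy': 194.20922558280057, 'tool_from_camera': array([[-5.42963231e-04,  9.55382994e-01,  2.95369328e-01,
         7.75470092e-02],
       [ 9.99999556e-01,  7.46201551e-04, -5.75365370e-04,
         1.54362298e-05],
       [-7.70099341e-04,  2.95368884e-01, -9.55382975e-01,
        -1.45364192e-01],
       [ 0.00000000e+00,  0.00000000e+00,  0.00000000e+00,
         1.00000000e+00]])}
```

View pics/top0.png

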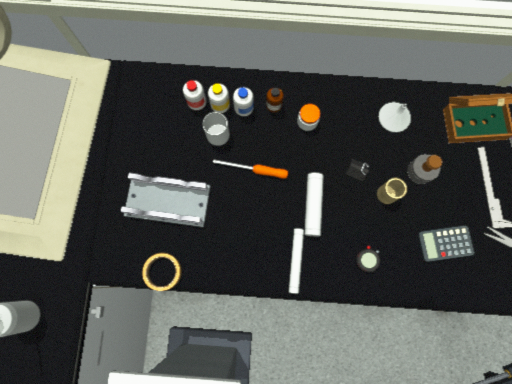

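View pics/scene0.png

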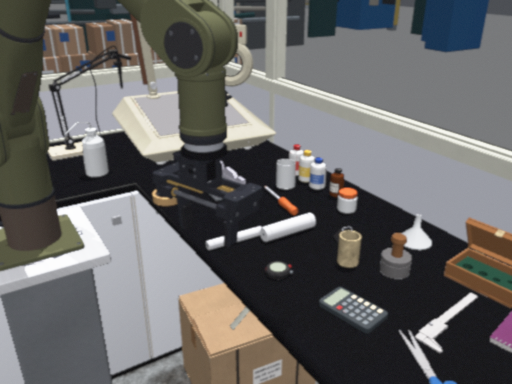

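The top view shows the rest at about (165,200), the thick bar at (314,205), the slim bar at (296,260) and the screwdriver at (250,170). No arm is visible in it. In the scene view the gripper is at about (205,190). I'll measure now and check this with depth.

```bash
cat > h.py <<'E'
import cv2, numpy as np
from plant import r, optics
from scipy.spatial.transform import Rotation as R
def f_of(c): return 192/np.tan(np.radians(c["vfov"])/2)
def ray(c,uv,T=None):
    uv=np.atleast_2d(uv).astype(float);f=f_of(c);T=c["cam_to_world"] if T is None else T
    d=np.c_[(uv[:,0]-c["cx"])/f,-(uv[:,1]-c["cy"])/f,-np.ones(len(uv))]
    return T[:3,3],d@T[:3,:3].T
def plane(c,uv,z,T=None):
    o,d=ray(c,uv,T); return o+d*((z-o[2])/d[:,2])[:,None]
def cloud(c,d,mask=None,T=None):
    m=d>0
    if mask is not None: m&=mask>0
    v,u=np.nonzero(m); o,dr=ray(c,np.c_[u,v],T); return o+dr*d[v,u][:,None],np.c_[u,v]
def wristT(s):
    T=np.eye(4);T[:3,:3]=R.from_quat(s["eef_rot"]).as_matrix();T[:3,3]=s["tool_pos"]
    return T@optics.calibration("wrist")["tool_from_camera"]
E
python3 - <<'E'
from h import *
for n in("top","scene"):
    z=np.load(n+"0.npz");p,d=z["p"],z["d"];c=optics.calibration(n)
    pts={"top":[(165,200),(314,205),(296,260),(270,172),(216,130),(368,260),(150,272),(240,200),(100,200),(205,350),(400,200)],"scene":[(205,190),(290,227),(235,237),(285,175),(278,269),(350,250),(60,225),(290,206),(165,199)]}[n]
    for u,v in pts:
        dd=d[v,u];o,dr=ray(c,(u,v));print(n,(u,v),round(float(dd),3),(o+dr[0]*dd).round(3))
z=np.load("top0.npz");p,d=z["p"],z["d"];c=optics.calibration("top")
g=p.min(2);
m=((g>110)&(p.max(2)-p.min(2)<40)).astype(np.uint8)
m[:160]=0;m[300:]=0
k,l,st,ce=cv2.connectedComponentsWithStats(m)
for i in range(1,k):
    if st[i,4]<60: continue
    P,uv=cloud(c,d,l==i); ct,sz,a=cv2.minAreaRect(uv.astype(np.float32))
    box=cv2.boxPoints((ct,sz,a)); print(st[i],ct,sz,a,"zmed",np.median(P[:,2]).round(4),np.percentile(P[:,2],95).round(4))
    zz=np.median(P[:,2]); print(plane(c,box,zz).round(4).tolist())
E
```

```text
top (165, 200) 1.086 [0.58  0.072 0.01 ]
top (314, 205) 1.053 [ 0.589 -0.314  0.04 ]
top (296, 260) 1.037 [ 0.449 -0.277  0.026]
top (270, 172) 1.088 [ 0.672 -0.197  0.024]
top (216, 130) 1.139 [ 0.787 -0.042 -0.   ]
top (368, 260) 1.042 [ 0.462 -0.458  0.022]
top (150, 272) 1.054 [0.394 0.09  0.001]
top (240, 200) 1.096 [ 0.596 -0.123 -0.   ]
top (100, 200) 1.1 [ 0.57   0.248 -0.005]
top (205, 350) 1.632 [ 0.111 -0.    -0.656]
top (400, 200) 1.099 [ 0.627 -0.547 -0.001]
scene (205, 190) 0.77 [ 0.214 -0.608  0.338]
scene (290, 227) 1.297 [ 0.59  -0.332  0.028]
scene (235, 237) 0.807 [ 0.253 -0.633  0.251]
scene (285, 175) 1.569 [ 0.756 -0.069  0.048]
scene (278, 269) 1.131 [ 0.457 -0.47   0.019]
scene (350, 250) 1.154 [ 0.625 -0.53   0.049]
scene (60, 225) 1.333 [0.072 0.04  0.009]
scene (290, 206) 1.42 [ 0.668 -0.223  0.024]
scene (165, 199) 1.46 [0.374 0.019 0.022]
[   0  160   88  101 4314] (43.5, 210.0) (100.0, 87.0) 90.0 zmed 0.112 0.1259
[[0.6314, 0.4578, 0.112], [0.6466, 0.2482, 0.112], [0.41, 0.2099, 0.112], [0.3957, 0.4087, 0.112]]
[213 160  40   9 116] (232.49383544921875, 
[... 1832 characters left out ...]
.598, 0.0143], [0.5483, -0.6242, 0.0143], [0.4832, -0.6381, 0.0143], [0.4754, -0.6122, 0.0143]]
[361 252  16  16 197] (368.5, 259.5) (15.0, 15.0) 90.0 zmed 0.0197 0.0228
[[0.4812, -0.4406, 0.0197], [0.4839, -0.4785, 0.0197], [0.4465, -0.4788, 0.0197], [0.4438, -0.4412, 0.0197]]
[ 92 288  47  12 487] (114.99998474121094, 293.4999694824219) (45.99999237060547, 10.999998092651367) -0.0 zmed -0.2879 -0.1316
[[0.2972, 0.3356, -0.2879], [0.3309, 0.341, -0.2879], [0.3414, 0.1943, -0.2879], [0.3076, 0.1897, -0.2879]]
[152 290 131  10 693] (217.0, 294.5) (130.0, 9.0) 0.0 zmed -0.8992 -0.8906
[[0.2744, 0.2905, -0.8992], [0.3144, 0.2956, -0.8992], [0.3575, -0.3052, -0.8992], [0.3172, -0.3076, -0.8992]]
```

```bash
python3 - <<'E'
from h import *
z=np.load("top0.npz");p,d=z["p"],z["d"];c=optics.calibration("top")
P,uv=cloud(c,d); 
# bars: points above table near the bars
for n,(x0,x1,y0,y1),h in(("thick",(.49,.70,-.35,-.293),.04),("slim",(.35,.55,-.2925,-.25),.024)):
    m=(P[:,0]>x0)&(P[:,0]<x1)&(P[:,1]>y0)&(P[:,1]<y1)&(P[:,2]>h*.45)&(p[uv[:,1],uv[:,0]].min(1)>100)
    Q=P[m]; v=np.linalg.svd((Q-Q.mean(0))[:,:2],full_matrices=0)[2][0]; v*=np.sign(v[0])
    t=(Q-Q.mean(0))[:,:2]@v; w=(Q-Q.mean(0))[:,:2]@[-v[1],v[0]]
    print(n,m.sum(),Q.mean(0).round(4),"mid",(Q.mean(0)[:2]+v*(t.max()+t.min())/2+np.array([-v[1],v[0]])*(w.max()+w.min())/2).round(4),"len",np.ptp(t),"w",np.ptp(w),"ang",np.arctan2(v[1],v[0]),Q[:,2].max())
m=(P[:,0]>.5)&(P[:,0]<.67)&(P[:,1]>-.06)&(P[:,1]<.2)&(P[:,2]>.003)&(P[:,2]<.07)
Q=P[m]; print("rest all",len(Q))
ct,sz,a=cv2.minAreaRect(Q[:,:2].astype(np.float32)); print(ct,sz,a)
U=Q[Q[:,2]>.042]; 
for nm,s in(("far",U[U[:,0]>.58]),("near",U[U[:,0]<.58])):
    q=np.polyfit(s[:,1],s[:,0],1); print(nm,len(s),"x=%.4f+%.4f y"%(q[1],q[0]),s[:,1].min(),s[:,1].max())
    ys=np.arange(-.06,.2,.005); W=Q[np.abs(Q[:,0]-np.polyval(q,Q[:,1]))<.005]
    for y in ys:
        k=W[(W[:,1]>=y)&(W[:,1]<y+.005)]
        if len(k):print("%.3f:%.0f"%(y+.0025,1000*k[:,2].max()),end=" ")
    print()
E
```

```text
thick 957 [ 0.5926 -0.3127  0.0364] mid [ 0.5945 -0.3142] len 0.15996951039366053 w 0.040003735175953035 ang -0.005252490046389674 0.04593248769057712
slim 602 [ 0.4477 -0.2761  0.0222] mid [ 0.449 -0.277] len 0.15968159620227962 w 0.023845999838495002 ang -0.034510042730001945 0.028391252036063852
rest all 3773
(0.5852153301239014, 0.06999891251325607) (0.25938859581947327, 0.1698814481496811) 89.8893051147461
far 295 x=0.6199+0.0639 y -0.03374850950942054 0.1674307376614338
-0.057:4 -0.043:4 -0.038:12 -0.033:52 -0.028:55 -0.023:53 -0.018:52 -0.013:53 -0.008:53 -0.003:54 0.002:50 0.007:45 0.012:41 0.017:40 0.022:44 0.027:51 0.032:53 0.037:51 0.042:54 0.047:51 0.052:53 0.057:53 0.062:52 0.067:53 0.072:53 0.077:52 0.082:53 0.087:52 0.092:47 0.097:46 0.102:41 0.107:37 0.112:31 0.117:31 0.122:35 0.127:40 0.132:46 0.137:50 0.142:52 0.147:54 0.152:52 0.157:53 0.162:51 0.167:43 0.182:3 0.192:3 0.197:5 
near 303 x=0.5319+0.0643 y -0.027900722945426115 0.171109114652861
-0.052:3 -0.043:3 -0.038:3 -0.033:13 -0.028:53 -0.023:51 -0.018:54 -0.013:52 -0.008:52 -0.003:54 0.002:54 0.007:51 0.012:48 0.017:39 0.022:41 0.027:45 0.032:46 0.037:56 0.042:53 0.047:52 0.052:52 0.057:54 0.062:54 0.067:53 0.072:54 0.077:52 0.082:53 0.087:54 0.092:54 0.097:50 0.102:47 0.107:42 0.112:35 0.117:32 0.122:29 0.127:34 0.132:41 0.137:45 0.142:49 0.147:54 0.152:53 0.157:54 0.162:53 0.167:55 0.172:50 0.192:5 0.197:4
```

```bash
python3 -m pendant '[[0.6,0,-0.4,0,0,0.0394],[0.8,0,-0.3,0,0,0.0394],[1,-0.4,0,0,0,0.0394],[1,-1,0,0,0,0],[1,-1,0,0,0,0]]' 1 && python3 -m pendant '[[1,-1,0,0,0,0],[1,-1,0,0,0,0],[0.5,-1,0,0,0,0],[0,-1,0,0,0,0],[0,0,0,0,0,0]]'
```

```text
clock: 0.52
tool_pos: [0.3345, -0.5084, 0.2558]
eef_rot: [1.0, -0.001, -0.0, 0.0]
contact_force: [1.3, 0.8, -0.5]
opening: 0.998
finger_force: 0.0
clock: 0.93
tool_pos: [0.3983, -0.4022, 0.2557]
eef_rot: [1.0, 0.004, -0.0, -0.003]
contact_force: [0.0, 1.6, 0.6]
opening: 1.001
finger_force: 0.0
```

```bash
python3 -m pendant '[[0.5,-1,0.5,0,0,0.0137],[0.5,-1,0.5,0,0,0],[0.5,-1,0.5,0,0,0],[0.5,-1,0.5,0,0,0],[0,-1,0,0,0,0]]' && python3 -m pendant '[[0,0,0,0,0,0],[0,0,0,0,0,0],[0,0,0,0,0,0]]' && python3 - <<'E'
from h import *
s=r.get_state();p,d=optics.snapshot("wrist");cv2.imwrite("pics/w1.png",p);np.savez("w1.npz",p=p,d=d)
T=wristT(s);c=optics.calibration("wrist");P,uv=cloud(c,d,T=T)
print(s["tool_pos"],R.from_quat(s["eef_rot"]).as_matrix().round(4).tolist(), d.max())
for n,(x0,x1,y0,y1),h in(("slim",(.35,.56,-.31,-.24),.024),):
    m=(P[:,0]>x0)&(P[:,0]<x1)&(P[:,1]>y0)&(P[:,1]<y1)&(P[:,2]>h*.45)&(P[:,2]<.032)
    Q=P[m]; print(m.sum(),Q.min(0),Q.max(0));v=np.linalg.svd((Q-Q.mean(0))[:,:2],full_matrices=0)[2][0]; v*=np.sign(v[0])
    print(Q.mean(0),np.arctan2(v[1],v[0]))
E
```

```text
clock: 1.35
tool_pos: [0.452, -0.2838, 0.2041]
eef_rot: [1.0, -0.021, -0.0, -0.001]
contact_force: [0.2, 0.2, 0.5]
opening: 1.0
finger_force: 0.0
clock: 1.6
tool_pos: [0.4503, -0.287, 0.2063]
eef_rot: [1.0, -0.022, -0.0, 0.001]
contact_force: [-0.1, -0.3, -0.3]
opening: 1.001
finger_force: 0.0
[ 0.45028085 -0.28695786  0.20632725] [[0.999, -0.0438, -0.0001], [-0.0438, -0.999, -0.0013], [-0.0001, 0.0013, -1.0]] 1.6108754
2456 [ 0.36976311 -0.30054857  0.01101977] [ 0.55988072 -0.26379483  0.03199631]
[ 0.46120112 -0.27966671  0.02148486] -0.07244415106739367
```

View pics/w1.png

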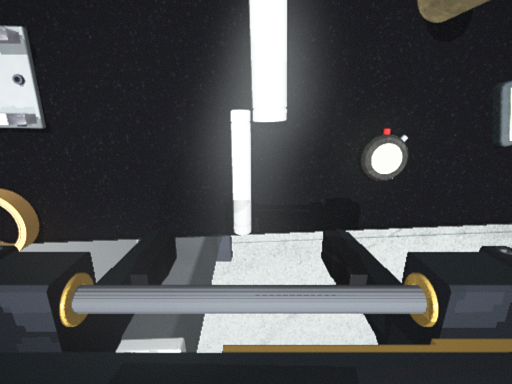

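The wrist view shows the slim bar from (241,110) to (243,235), with the near end of the thick bar at (270,118). My mask picked up part of the thick bar, so I'll refit by colour on the slim component only.

```bash
cat >> h.py <<'E'
def bar(p,d,s,seed,rad,zoff=0):
    """bar axis from wrist view: bright component holding the seed pixel"""
    T=wristT(s);c=optics.calibration("wrist")
    m=(p.min(2)>120).astype(np.uint8);k,l=cv2.connectedComponents(m);M=l==l[seed[1],seed[0]]
    P,uv=cloud(c,d,M,T); print("zmed",np.median(P[:,2]),"z95",np.percentile(P[:,2],95),len(P))
    v,u=np.nonzero(M); Q=plane(c,np.c_[u,v],rad*1.0+zoff,T)[:,:2]   # silhouette onto axis height
    (cx,cy),sz,a=cv2.minAreaRect(Q.astype(np.float32))
    w=np.linalg.svd(Q-Q.mean(0),full_matrices=0)[2][0]; w*=np.sign(w[0])
    print("mid",(cx,cy),"size",sz,"ang",np.arctan2(w[1],w[0]))
E
python3 - <<'E'
from h import *
z=np.load("w1.npz");s=r.get_state();bar(z["p"],z["d"],s,(242,160),.012)
E
```

```text
zmed -0.898960136796635 z95 0.02343592345514068 7660
mid (0.4055248498916626, -0.32206666469573975) size (0.1825435906648636, 0.24569346010684967) ang 0.30064021665243507
```

```bash
sed -i 's/m=(p.min(2)>120).astype(np.uint8)/A=np.zeros(d.shape); PP,UV=cloud(c,d,T=T); A[UV[:,1],UV[:,0]]=PP[:,2]-zoff\n    m=((p.min(2)>90)\&(A>rad*0.5)\&(A<rad*2+.015)).astype(np.uint8)/' h.py
python3 - <<'E'
from h import *
z=np.load("w1.npz");s=r.get_state();bar(z["p"],z["d"],s,(242,160),.012)
E
```

```text
zmed 0.021894354316340237 z95 0.024083986836813297 2287
mid (0.4473874866962433, -0.27829888463020325) size (0.023897789418697357, 0.16391372680664062) ang -0.037714670547376115
```

```bash
python3 -m pendant '[[-0.1,-0.36,1,0,0,0],[0,0,1,0,0,0],[0,0,1,0,0,0],[0,0,1,0,0,0],[0,0,1,0,0,0]]' && python3 -m pendant '[[0,0,1,0,0,0],[0,0,1,0,0,0],[0,0,0.6,0,0,0],[0,0,0,0,0,0],[0,0,0,0,0,0]]'
```

```text
clock: 2.07
tool_pos: [0.4483, -0.2786, 0.0804]
eef_rot: [1.0, -0.023, 0.001, 0.001]
contact_force: [0.1, -0.5, -0.6]
opening: 0.998
finger_force: 0.0
clock: 2.48
tool_pos: [0.4479, -0.2778, 0.0159]
eef_rot: [1.0, -0.022, -0.0, 0.0]
contact_force: [0.4, -1.1, 0.1]
opening: 1.004
finger_force: 0.0
```

```bash
python3 -m pendant '[[0,0,0.25,0,0,0],[0,0,0.22,0,0,0],[0,0,0,0,0,0],[0,0,0,0,0,0]]' && python3 -m pendant '[[0,0,0,0,0,0],[0,0,0,0,0,0],[0,0,0,0,0,0],[0,0,0,0,0,0],[0,0,0,0,0,0]]' -1 25 && python3 -m pendant '[[0,0,0,0,0,0],[0,0,0,0,0,0],[0,0,0,0,0,0],[0,0,0,0,0,0],[0,0,0,0,0,0]]'
```

```text
clock: 2.82
tool_pos: [0.4487, -0.2767, 0.0048]
eef_rot: [1.0, -0.021, 0.0, 0.0]
contact_force: [0.3, -0.4, 0.4]
opening: 0.999
finger_force: 0.0
clock: 3.23
tool_pos: [0.4486, -0.2765, 0.0046]
eef_rot: [1.0, -0.021, 0.0, 0.0]
contact_force: [0.4, 0.2, 0.3]
opening: 0.648
finger_force: 0.0
clock: 3.65
tool_pos: [0.4486, -0.2766, 0.0045]
eef_rot: [1.0, -0.021, 0.0, 0.0]
contact_force: [-0.0, 0.0, -1.4]
opening: 0.269
finger_force: 8.8
```

```bash
python3 -m pendant '[[0,0,0,0,0,0],[0,0,0,0,0,0],[0,0,-0.3,0,0,0],[0,0,-0.6,0,0,0],[0,0,-0.6,0,0,0]]' && python3 -m pendant '[[0,0,-0.8,0,0,0],[0,0,-0.8,0,0,0],[0,0,-0.8,0,0,0],[0,0,-0.8,0,0,0],[0,0,-0.6,0,0,0]]' && python3 -m pendant '[[0.2,-0.6,0,0,0,0],[0.4,-0.8,0,0,0,0],[0.5,-1,0,0,0,0],[0.5,-1,0,0,0,0],[0.5,-1,0,0,0,0]]'
```

```text
clock: 4.07
tool_pos: [0.4479, -0.276, 0.0422]
eef_rot: [1.0, -0.021, -0.001, -0.0]
contact_force: [-0.0, 0.0, -1.9]
opening: 0.266
finger_force: 25.0
clock: 4.48
tool_pos: [0.4484, -0.2764, 0.1388]
eef_rot: [1.0, -0.021, 0.0, 0.0]
contact_force: [-1.0, -0.7, -2.5]
opening: 0.26
finger_force: 25.0
clock: 4.9
tool_pos: [0.5056, -0.1675, 0.1374]
eef_rot: [1.0, -0.022, -0.0, -0.0]
contact_force: [0.1, -0.7, -2.7]
opening: 0.259
finger_force: 25.0
```

```bash
python3 -m pendant '[[0.4,-1,0,0,0,0],[0.4,-1,0,0,0,0],[0.4,-1,0,0,0,0],[0.4,-1,0,0,0,0.007],[0.4,-1,0,0,0,0]]' && python3 -m pendant '[[0.4,-1,0,0,0,0],[0,-0.8,0,0,0,0],[0,-0.2,0,0,0,0],[0,0,0,0,0,0],[0,0,0,0,0,0]]' && python3 - <<'E'
from h import *
s=r.get_state();p,d=optics.snapshot("wrist");cv2.imwrite("pics/w2.png",p);np.savez("w2.npz",p=p,d=d,pos=s["tool_pos"],q=s["eef_rot"])
T=wristT(s);c=optics.calibration("wrist");P,uv=cloud(c,d,T=T)
print(s["tool_pos"],R.from_quat(s["eef_rot"]).as_matrix().round(4).tolist())
M=np.linalg.inv(T);
Q=P[(P[:,2]>.042)&(P[:,2]<.058)&(P[:,0]>.5)&(P[:,0]<.68)&(P[:,1]>-.06)&(P[:,1]<.2)]
for nm,sx in(("far",Q[Q[:,0]>.58]),("near",Q[Q[:,0]<.58])):
    if len(sx)>20:print(nm,len(sx),np.polyfit(sx[:,1],sx[:,0],1),sx.min(0),sx.max(0))
E
```

```text
clock: 5.32
tool_pos: [0.5611, -0.0447, 0.1372]
eef_rot: [0.999, -0.033, -0.001, -0.0]
contact_force: [-0.1, 0.1, -2.2]
opening: 0.264
finger_force: 25.0
clock: 5.73
tool_pos: [0.5739, 0.0018, 0.137]
eef_rot: [0.999, -0.033, -0.001, 0.001]
contact_force: [-0.2, -0.4, -2.3]
opening: 0.261
finger_force: 25.0
[0.57387895 0.00181805 0.13702824] [[0.9979, -0.065, -0.0011], [-0.065, -0.9979, -0.0012], [-0.001, 0.0013, -1.0]]
far 2032 [0.06512275 0.62091057] [ 0.61259008 -0.03449767  0.0420062 ] [0.6372133  0.16546501 0.05183152]
near 1230 [0.05829373 0.53457869] [0.53056363 0.04648482 0.04204018] [0.54979185 0.17106866 0.05163892]
```

View pics/w2.png

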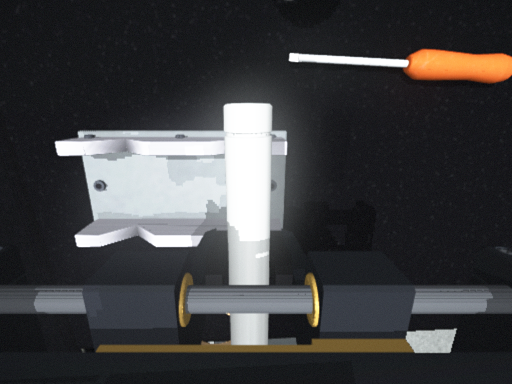

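The wrist view shows the bar centred in the grip at columns 225–272, with its far end at row 104. The wide notch is at about (135,230) and (130,148), and the narrow one is hidden under the bar. Both views agree on the rest's pose. I'll check the bar in the hand and the wide notch next.

```bash
python3 - <<'E'
from h import *
z=np.load("w2.npz");p,d=z["p"],z["d"];s={"tool_pos":z["pos"],"eef_rot":z["q"]};T=wristT(s);c=optics.calibration("wrist");P,uv=cloud(c,d,T=T)
m=(P[:,2]>.125)&(P[:,2]<.175)&(abs(P[:,1]-.002)<.05)&(uv[:,1]<235)
Q=P[m];v=np.linalg.svd(Q-Q.mean(0),full_matrices=0)[2][0];v*=np.sign(v[0]);print("held",len(Q),Q.mean(0),v,Q.min(0),Q.max(0))
for x0 in(.6209,.5346):
    W=P[(abs(P[:,0]-x0-.0645*P[:,1])<.003)&(P[:,2]<.06)]
    for y in np.arange(-.04,.18,.005):
        k=W[(W[:,1]>=y)&(W[:,1]<y+.005)]
        if len(k):print("%.3f:%.0f"%(y+.0025,1000*k[:,2].max()),end=" ")
    print()
E
```

```text
held 6182 [ 0.62303845 -0.00080189  0.15316613] [ 0.99730574 -0.05876406  0.04390957] [ 0.58143466 -0.02368945  0.13564692] [0.65511055 0.02639344 0.1578859 ]
-0.037:7 -0.033:51 -0.028:51 -0.023:50 0.022:43 0.027:48 0.032:51 0.037:51 0.042:50 0.047:51 0.052:51 0.057:51 0.062:51 0.067:51 0.072:51 0.077:51 0.082:51 0.087:51 0.092:48 0.097:45 0.102:39 0.107:34 0.112:30 0.117:30 0.122:35 0.127:39 0.132:45 0.137:50 0.142:51 0.147:51 0.152:52 0.157:51 0.162:51 
-0.037:1 -0.033:9 0.047:49 0.052:51 0.057:51 0.062:51 0.067:51 0.072:50 0.077:50 0.082:51 0.087:51 0.092:51 0.097:48 0.102:44 0.107:38 0.112:34 0.117:30 0.122:29 0.127:34 0.132:39 0.137:44 0.142:48 0.147:51 0.152:51 0.157:51 0.162:50 0.167:51 0.172:48
```

```bash
python3 -m pendant '[[0.11,-0.67,0,0,0,0],[0,0,0.6,0,0,0],[0,0,0.6,0,0,0],[0,0,0.6,0,0,0],[0,0,0,0,0,0]]' && python3 -m pendant '[[0,0,0.5,0,0,0],[0,0,0.4,0,0,0],[0,0,0,0,0,0],[0,0,0,0,0,0],[0,0,0,0,0,0]]'
```

```text
clock: 6.2
tool_pos: [0.5762, 0.017, 0.0897]
eef_rot: [0.999, -0.034, -0.003, 0.001]
contact_force: [0.1, -0.0, -2.2]
opening: 0.263
finger_force: 25.0
clock: 6.62
tool_pos: [0.5788, 0.0193, 0.0698]
eef_rot: [0.999, -0.032, 0.0, 0.0]
contact_force: [0.0, -0.5, -1.8]
opening: 0.263
finger_force: 25.0
```

```bash
python3 -m pendant '[[0,0,0.3,0,0,0],[0,0,0.3,0,0,0],[0,0,0.2,0,0,0],[0,0,0,0,0,0],[0,0,0,0,0,0]]' && python3 -m pendant '[[0,0,0.1,0,0,0],[0,0,0,0,0,0],[0,0,0,0,0,0]]'; python3 -m pendant '[[0,0,0.06,0,0,0],[0,0,0,0,0,0],[0,0,0,0,0,0]]'
```

```text
clock: 7.03
tool_pos: [0.5781, 0.0195, 0.0489]
eef_rot: [0.999, -0.032, -0.001, 0.0]
contact_force: [-0.4, -0.5, -1.6]
opening: 0.264
finger_force: 25.0
clock: 7.28
tool_pos: [0.5786, 0.0195, 0.047]
eef_rot: [0.999, -0.032, 0.0, 0.0]
contact_force: [-0.4, 0.3, -1.4]
opening: 0.264
finger_force: 25.0
clock: 7.53
tool_pos: [0.5785, 0.0195, 0.0455]
eef_rot: [0.999, -0.032, -0.0, 0.0]
contact_force: [-0.5, 0.3, -0.9]
opening: 0.264
finger_force: 25.0
```

Contact is just starting. I'll lower a little further until the rest carries the bar.

```bash
python3 -m pendant '[[0,0,0.04,0,0,0],[0,0,0,0,0,0],[0,0,0,0,0,0]]'; python3 -m pendant '[[0,0,0.04,0,0,0],[0,0,0,0,0,0],[0,0,0,0,0,0]]'
```

```text
clock: 7.78
tool_pos: [0.5787, 0.0191, 0.0447]
eef_rot: [0.999, -0.032, 0.0, 0.0]
contact_force: [1.2, -1.6, 0.9]
opening: 0.262
finger_force: 25.0
clock: 8.03
tool_pos: [0.5788, 0.0187, 0.0442]
eef_rot: [0.999, -0.033, 0.0, 0.0]
contact_force: [-0.8, -2.4, 6.3]
opening: 0.266
finger_force: 25.0
```

```bash
python3 -m pendant '[[0,0,0,0,0,0],[0,0,0,0,0,0],[0,0,0,0,0,0],[0,0,0,0,0,0],[0,0,0,0,0,0]]' 0.6 && python3 -m pendant '[[0,0,0,0,0,0],[0,0,0,0,0,0],[0,0,-0.3,0,0,0],[0,0,-0.6,0,0,0],[0,0,-0.8,0,0,0]]' && python3 -m pendant '[[0,0,-1,0,0,0],[0,0,-1,0,0,0],[0,0,-1,0,0,0],[0,0,-1,0,0,0],[0,0,-0.3,0,0,0]]' 1 && python3 - <<'E'
from h import *
s=r.get_state();p,d=optics.snapshot("wrist");cv2.imwrite("pics/w3.png",p);print(s["tool_pos"])
bar(p,d,s,(248,180),.012,.040)
E
```

```text
clock: 8.45
tool_pos: [0.5785, 0.0197, 0.0433]
eef_rot: [0.999, -0.032, -0.0, -0.0]
contact_force: [-0.4, 0.4, -0.3]
opening: 0.618
finger_force: 0.0
clock: 8.87
tool_pos: [0.5775, 0.0195, 0.0858]
eef_rot: [0.999, -0.032, -0.001, 0.0]
contact_force: [0.4, 0.4, 0.4]
opening: 0.803
finger_force: 0.0
clock: 9.28
tool_pos: [0.5805, 0.0194, 0.1976]
eef_rot: [0.999, -0.032, 0.003, -0.0]
contact_force: [0.9, 0.1, 0.2]
opening: 0.996
finger_force: 0.0
[0.58049357 0.01943889 0.19759538]
zmed 0.05788452115280365 z95 0.06282961914428176 4910
mid (0.5776311755180359, 0.031584806740283966) size (0.12521697580814362, 0.16424745321273804) ang -0.06782906058774363
```

View pics/w3.png

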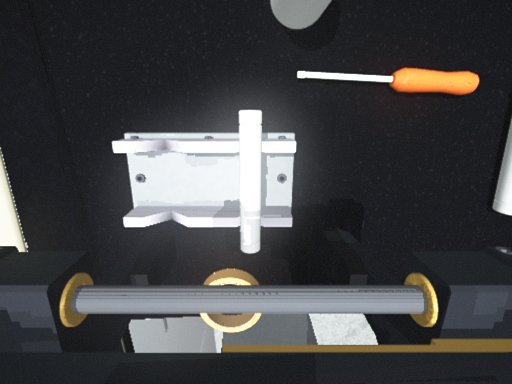

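The slim bar lies in the narrow grooves across both uprights, from (250,112) to (250,250). The thick bar is next.

```bash
python3 -m pendant '[[0,0.6,0,0,0,-0.017],[0.1,1,0,0,0,0],[0.1,1,0,0,0,0],[0.1,1,0,0,0,0],[0.1,1,0,0,0,0]]' && python3 -m pendant '[[0.1,1,0,0,0,0],[0.1,1,0,0,0,0],[0.1,1,0,0,0,0],[0,1,0,0,0,0],[0,1,0,0,0,0]]' && python3 -m pendant '[[0,1,0,0,0,0],[0,1,0,0,0,0],[0,1,0,0,0,0],[0,0.7,0,0,0,0],[0,0,0,0,0,0]]' && python3 -m pendant '[[0,0,0,0,0,0],[0,0,0,0,0,0],[0,0,0,0,0,0]]' && python3 - <<'E'
from h import *
s=r.get_state();p,d=optics.snapshot("wrist");cv2.imwrite("pics/w4.png",p);np.savez("w4.npz",p=p,d=d);print(s["tool_pos"],R.from_quat(s["eef_rot"]).as_matrix()[:,0])
bar(p,d,s,(248,170),.02)
E
```

```text
clock: 9.75
tool_pos: [0.5856, -0.0965, 0.1923]
eef_rot: [1.0, -0.005, -0.001, -0.0]
contact_force: [-0.3, 0.1, -0.9]
opening: 1.002
finger_force: 0.0
clock: 10.17
tool_pos: [0.5917, -0.2215, 0.1921]
eef_rot: [1.0, -0.006, -0.001, -0.0]
contact_force: [-0.8, -0.2, 0.8]
opening: 1.0
finger_force: 0.0
clock: 10.58
tool_pos: [0.5891, -0.3188, 0.192]
eef_rot: [1.0, -0.009, -0.001, 0.002]
contact_force: [0.0, -0.4, -0.2]
opening: 1.0
finger_force: 0.0
clock: 10.83
tool_pos: [0.592, -0.3104, 0.193]
eef_rot: [1.0, -0.004, -0.0, -0.001]
contact_force: [0.0, -0.5, 0.0]
opening: 1.001
finger_force: 0.0
[ 0.59195651 -0.31044878  0.19301887] [ 9.99965015e-01 -8.35111680e-03 -4.77231668e-04]
zmed 0.03691359702684968 z95 0.039911851448847895 4434
mid (0.590833842754364, -0.31531989574432373) size (0.03996817395091057, 0.1679043173789978) ang -0.0050423036202881695
```

```bash
python3 -m pendant '[[0.05,0.18,1,0,0,0],[0,0,1,0,0,0],[0,0,1,0,0,0],[0,0,1,0,0,0],[0,0,1,0,0,0]]' && python3 -m pendant '[[0,0,1,0,0,0],[0,0,0.8,0,0,0],[0,0,0.4,0,0,0],[0,0,0,0,0,0],[0,0,0,0,0,0]]' && python3 -m pendant '[[0,0,0.3,0,0,0],[0,0,0,0,0,0],[0,0,0,0,0,0]]'
```

```text
clock: 11.3
tool_pos: [0.5933, -0.3161, 0.0676]
eef_rot: [1.0, -0.005, 0.0, -0.0]
contact_force: [-0.1, -0.3, -0.8]
opening: 1.001
finger_force: 0.0
clock: 11.72
tool_pos: [0.5932, -0.317, 0.0138]
eef_rot: [1.0, -0.005, 0.0, -0.0]
contact_force: [0.3, -0.7, -0.0]
opening: 1.003
finger_force: 0.0
clock: 11.97
tool_pos: [0.5931, -0.3178, 0.0067]
eef_rot: [1.0, -0.006, 0.0, 0.0]
contact_force: [0.2, -0.4, -0.9]
opening: 1.002
finger_force: 0.0
```

```bash
python3 -m pendant '[[0,-0.08,0.08,0,0,0],[0,0,0,0,0,0],[0,0,0,0,0,0],[0,0,0,0,0,0],[0,0,0,0,0,0]]' -1 40 && python3 -m pendant '[[0,0,0,0,0,0],[0,0,0,0,0,0],[0,0,0,0,0,0],[0,0,0,0,0,0],[0,0,0,0,0,0]]' && python3 -m pendant '[[0,0,-0.3,0,0,0],[0,0,-0.5,0,0,0],[0,0,-0.6,0,0,0],[0,0,-0.8,0,0,0],[0,0,-0.8,0,0,0]]' && python3 -m pendant '[[0,0,-0.8,0,0,0],[0,0,-0.8,0,0,0],[0,0,-0.8,0,0,0],[0,0,-0.4,0,0,0],[0,0,0,0,0,0]]'
```

```text
clock: 12.38
tool_pos: [0.5928, -0.3158, 0.0042]
eef_rot: [1.0, -0.006, 0.0, 0.0]
contact_force: [-0.3, -0.4, 1.0]
opening: 0.645
finger_force: 0.0
clock: 12.8
tool_pos: [0.5928, -0.3156, 0.004]
eef_rot: [1.0, -0.006, 0.0, -0.0]
contact_force: [-0.3, -0.0, 0.3]
opening: 0.438
finger_force: 40.0
clock: 13.22
tool_pos: [0.5924, -0.3156, 0.0805]
eef_rot: [1.0, -0.006, -0.0, -0.0]
contact_force: [0.2, -0.0, -5.6]
opening: 0.444
finger_force: 40.0
clock: 13.63
tool_pos: [0.5944, -0.3167, 0.1527]
eef_rot: [1.0, -0.006, 0.003, 0.001]
contact_force: [0.4, 0.4, -6.7]
opening: 0.441
finger_force: 40.0
```

```bash
python3 -m pendant '[[0,-0.4,0,0,0,0.005],[0,-0.8,0,0,0,0.006],[0,-1,0,0,0,0.006],[-0.1,-1,0,0,0,0],[-0.1,-1,0,0,0,0]]' && python3 -m pendant '[[-0.1,-1,0,0,0,0],[-0.1,-1,0,0,0,0],[-0.1,-1,0,0,0,0],[-0.1,-1,0,0,0,0],[-0.1,-1,0,0,0,0]]' && python3 -m pendant '[[-0.1,-1,0,0,0,0],[-0.1,-1,0,0,0,0],[-0.1,-1,0,0,0,0],[-0.1,-1,0,0,0,0],[-0.1,-1,0,0,0,0]]' && python3 -m pendant '[[-0.1,-1,0,0,0,0],[-0.1,-1,0,0,0,0],[0,-0.6,0,0,0,0],[0,0,0,0,0,0],[0,0,0,0,0,0]]' && python3 -m pendant '[[0,0,0,0,0,0],[0,0,0,0,0,0],[0,0,0,0,0,0]]'
```

```text
clock: 14.05
tool_pos: [0.5914, -0.2078, 0.1472]
eef_rot: [0.999, -0.033, -0.002, -0.001]
contact_force: [0.9, 1.7, -5.9]
opening: 0.442
finger_force: 40.0
clock: 14.47
tool_pos: [0.5867, -0.0825, 0.1474]
eef_rot: [0.999, -0.032, -0.002, -0.0]
contact_force: [0.3, -0.4, -5.8]
opening: 0.441
finger_force: 40.0
clock: 14.88
tool_pos: [0.5821, 0.0428, 0.1475]
eef_rot: [0.999, -0.032, -0.002, 0.0]
contact_force: [-0.5, 0.7, -6.3]
opening: 0.438
finger_force: 40.0
clock: 15.3
tool_pos: [0.5816, 0.1078, 0.1477]
eef_rot: [1.0, -0.031, -0.001, -0.0]
contact_force: [-0.3, -1.4, -5.6]
opening: 0.438
finger_force: 40.0
clock: 15.55
tool_pos: [0.5829, 0.1042, 0.1487]
eef_rot: [0.999, -0.033, -0.0, 0.001]
contact_force: [-0.8, -0.3, -6.1]
opening: 0.446
finger_force: 40.0
```

```bash
python3 -m pendant '[[0,-0.57,0,0,0,0],[0,0,0.6,0,0,0],[0,0,0.6,0,0,0],[0,0,0.6,0,0,0],[0,0,0.6,0,0,0]]' && python3 -m pendant '[[0,0,0.6,0,0,0],[0,0,0.4,0,0,0],[0,0,0,0,0,0],[0,0,0,0,0,0],[0,0,0,0,0,0]]' && python3 - <<'E'
from h import *
s=r.get_state();p,d=optics.snapshot("scene");cv2.imwrite("pics/s5.png",cv2.resize(p[120:260,100:320],None,fx=3,fy=3))
E
```

```text
clock: 15.97
tool_pos: [0.5843, 0.1207, 0.0884]
eef_rot: [0.999, -0.032, 0.0, -0.0]
contact_force: [-0.3, -0.7, -6.2]
opening: 0.442
finger_force: 40.0
clock: 16.38
tool_pos: [0.5848, 0.1203, 0.0647]
eef_rot: [0.999, -0.032, 0.001, -0.0]
contact_force: [1.5, 0.3, -5.8]
opening: 0.441
finger_force: 40.0
```

View pics/s5.png

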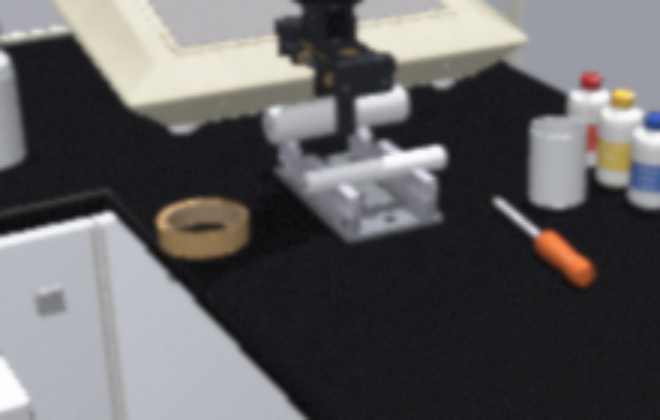

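The crop shows the slim bar seated around (375,168) and the thick bar held level above the wide grooves around (335,115). I'll lower it gently.

```bash
python3 -m pendant '[[0,0.07,0.3,0,0,0],[0,0,0.3,0,0,0],[0,0,0.25,0,0,0],[0,0,0,0,0,0],[0,0,0,0,0,0]]' && python3 -m pendant '[[0,0,0.12,0,0,0],[0,0,0,0,0,0],[0,0,0,0,0,0]]'; python3 -m pendant '[[0,0,0.05,0,0,0],[0,0,0,0,0,0],[0,0,0,0,0,0]]'
```

```text
clock: 16.85
tool_pos: [0.5834, 0.1182, 0.042]
eef_rot: [0.999, -0.032, -0.001, 0.0]
contact_force: [-0.0, -0.1, -5.7]
opening: 0.445
finger_force: 40.0
clock: 17.1
tool_pos: [0.5839, 0.1183, 0.0397]
eef_rot: [0.999, -0.032, 0.0, 0.0]
contact_force: [0.5, -0.4, -6.4]
opening: 0.443
finger_force: 40.0
clock: 17.35
tool_pos: [0.584, 0.1183, 0.0385]
eef_rot: [0.999, -0.032, 0.0, 0.0]
contact_force: [-0.0, 0.6, -6.3]
opening: 0.44
finger_force: 40.0
```

```bash
python3 -m pendant '[[0,0,0.05,0,0,0],[0,0,0,0,0,0],[0,0,0,0,0,0]]'; python3 -m pendant '[[0,0,0.03,0,0,0],[0,0,0,0,0,0],[0,0,0,0,0,0]]'
```

```text
clock: 17.6
tool_pos: [0.584, 0.1183, 0.0372]
eef_rot: [0.999, -0.032, 0.0, 0.0]
contact_force: [0.1, 0.6, -6.9]
opening: 0.446
finger_force: 40.0
clock: 17.85
tool_pos: [0.584, 0.118, 0.0366]
eef_rot: [0.999, -0.032, 0.0, 0.0]
contact_force: [-0.2, -1.4, -3.8]
opening: 0.441
finger_force: 40.0
```

```bash
python3 -m pendant '[[0,0,0.03,0,0,0],[0,0,0,0,0,0],[0,0,0,0,0,0]]';python3 -m pendant '[[0,0,0.02,0,0,0],[0,0,0,0,0,0],[0,0,0,0,0,0]]'
```

```text
clock: 18.1
tool_pos: [0.5841, 0.118, 0.0365]
eef_rot: [0.999, -0.032, 0.0, 0.0]
contact_force: [-1.9, -2.1, 5.8]
opening: 0.444
finger_force: 40.0
clock: 18.35
tool_pos: [0.5841, 0.118, 0.0364]
eef_rot: [0.999, -0.033, 0.0, 0.0]
contact_force: [-3.0, -1.3, 9.7]
opening: 0.444
finger_force: 40.0
```

The rest now carries the thick bar. I'll release, retreat and check.

```bash
python3 -m pendant '[[0,0,0,0,0,0],[0,0,0,0,0,0],[0,0,0,0,0,0],[0,0,0,0,0,0],[0,0,0,0,0,0]]' 0.7 && python3 -m pendant '[[0,0,0,0,0,0],[0,0,0,0,0,0],[0,0,-0.3,0,0,0],[0,0,-0.6,0,0,0],[0,0,-0.8,0,0,0]]' && python3 -m pendant '[[0,0,-1,0,0,0],[0,0,-1,0,0,0],[0,0,-1,0,0,0],[0,0,-1,0,0,0],[0,0,-0.5,0,0,0]]' && python3 -m pendant '[[0,0,0,0,0,0],[0,0,0,0,0,0],[0,0,0,0,0,0]]' && python3 - <<'E'
from h import *
s=r.get_state();p,d=optics.snapshot("wrist");cv2.imwrite("pics/w6.png",p)
T=wristT(s);c=optics.calibration("wrist");P,uv=cloud(c,d,T=T)
o=np.array([.581,.0685]);ex=np.array([.9979,-.0645]);ey=np.array([.0645,.9979])
L=np.c_[(P[:,:2]-o)@ex,(P[:,:2]-o)@ey,P[:,2]]
for n,y0,rad,zs in(("thick",.05,.02,.0533),("slim",-.05,.012,.052)):
    m=(abs(L[:,1]-y0)<rad+.008)&(L[:,2]>zs+rad*.4)&(L[:,2]<.09)&(abs(L[:,0])<.11)
    Q=L[m];g=np.polyfit(Q[:,0],Q[:,1],1)
    print(n,len(Q),"x",Q[:,0].min(),Q[:,0].max(),"ymid",(np.percentile(Q[:,1],1)+np.percentile(Q[:,1],99))/2,"slope",g[0],"ztop",np.percentile(Q[:,2],97),"expected",zs+rad)
E
```

```text
clock: 18.77
tool_pos: [0.5841, 0.1185, 0.0351]
eef_rot: [0.999, -0.032, 0.0, -0.0]
contact_force: [-0.2, 0.1, -0.8]
opening: 0.796
finger_force: 0.0
clock: 19.18
tool_pos: [0.5829, 0.1181, 0.0775]
eef_rot: [0.999, -0.032, -0.001, 0.0]
contact_force: [0.4, 0.0, 0.3]
opening: 0.853
finger_force: 0.0
clock: 19.6
tool_pos: [0.5853, 0.1184, 0.1939]
eef_rot: [0.999, -0.032, 0.002, -0.001]
contact_force: [-0.2, -0.1, -1.0]
opening: 0.848
finger_force: 0.0
clock: 19.85
tool_pos: [0.5831, 0.1182, 0.1894]
eef_rot: [0.999, -0.032, -0.001, 0.0]
contact_force: [0.0, 0.2, -0.1]
opening: 0.854
finger_force: 0.0
thick 5051 x -0.07721492329776561 0.08256052689921901 ymid 0.04958454030445262 slope -0.0011259888105248084 ztop 0.07244473723009201 expected 0.0733
slim 2517 x -0.06445227489838967 0.08177400049278946 ymid -0.050086950946532545 slope 0.004382839202927791 ztop 0.06342641801624219 expected 0.064
```

View pics/w6.png

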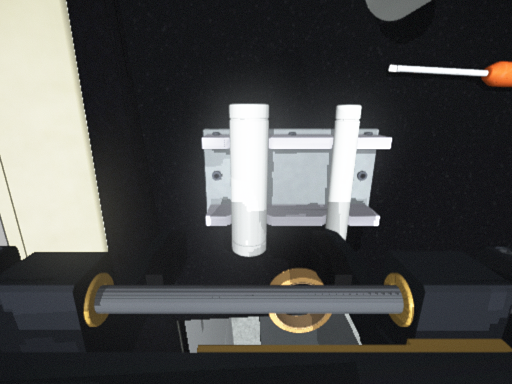

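Both bars lie in their grooves, at columns 249 and 343, and they stick out past both uprights. Position, angle and height all match the seats, and the gripper is clear.

```bash
python3 -c "
from plant import r
print(r.finish_job())"
```

```text
the job is handed in; nothing more can be done
None
```

I laid the thick bar in the wide grooves and the slim bar in the narrow ones, released both and handed the job in at about 20 s; my last wrist-camera check put both within about 1 mm of their seats sideways and in height, but the hand-in returned no verdict.

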